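# Load the boot-room drying cabinet

### The job

Switch the drying cabinet off at the rotary isolator on its top before you open its drawer, then put every washed tool lying loose on the tiled step to the left of the cabinet (shoe trees, yellow brush, wooden brush, flat scraper: as many as are there) into the drawer. Push the drawer fully shut, and only then turn the isolator back on, all the way to its detent. Leave the polish tin, doorstop, bottle and everything else on the step standing where they are.

Things in the scene. Friction and masses are not known exactly. Their poses are not given: they have to be found in the camera images.
- dryer: (sizes in this list are in mm) white drying cabinet fixed on the step, 240 deep (x) x 350 wide (y) x 130 high, drawer at its front, isolator on its top. Origin: centre of its underside; its x axis points from the front into the cabinet, y to its left as seen from the robot, z up; turned up to 0.08 rad. The drawer front stands 12 mm proud of the cabinet's front edge
- drawer (a joint): how far the drawer is pulled out towards the robot (along the dryer's -x), in m: 0 shut, 0.155 fully open (stop). Slides with about 1.5 N of friction and stays where it is left. It may start up to 10 mm ajar; 'shut' means 6 mm or less
- drawer_handle (a point): middle of the drawer's horizontal bar handle, which lies along the dryer's y: 130 long, 12 thick (x) and 14 high, its middle 98 above the step and 45 mm in front of the drawer's front panel, 32 mm below the cabinet's top; held by two posts 58 mm to either side of its middle. Can be pinched from above across the bar
- drawer_floor (a point): point on the drawer's inner floor, 22 above the step; moves with the drawer; axes as the dryer's. Fully open, it is the middle of the uncovered space: 77 mm to the front panel (100 high inside) and 77 to the cabinet's front edge (130 above the step), 155 either way in y to side walls 53 high. The drawer reaches 65 mm further back under the cabinet
- isolator (a joint): isolator handle angle, rad: 0 = ON (bar along the dryer's x, pointing at the robot), 1.571 = OFF (bar along the dryer's y, parallel to the drawer front). From ON to OFF it turns anticlockwise seen from above, from OFF to ON clockwise, between two stops. An over-centre spring (about 0.1 N m) snaps it to the nearer end once past the middle. It starts ON
- isolator_grip (a point): point on the turning axis of the isolator handle: a grey bar 90 long x 16 wide x 30 high over a round black plate, on the cabinet's top, 120 mm left of its middle and 45 behind its front edge. The point is at the bar's mid height (168 above the step; bar from 152 to 182). The point turns with the handle, its x axis along the bar
- shoe_tree_a: half shoe tree of stainless steel, 120 long, lying flat: toe block 50 x 44 wide x 36 high at its +x end, heel block 30 x 36 wide x 32 high at its -x end, between them a neck 22 wide from x = -30 to +10 mm, its middle 20 above the underside. Origin: centre of the underside. x along its length, z up. About 0.18 kg. A washed tool; may be absent
- shoe_tree_b: half shoe tree of stainless steel, 120 long, lying flat: toe block 50 x 44 wide x 36 high at its +x end, heel block 30 x 36 wide x 32 high at its -x end, between them a neck 22 wide from x = -30 to +10 mm, its middle 20 above the underside. Origin: centre of the underside. x along its length, z up. About 0.18 kg. A washed tool; may be absent. The same as shoe_tree_a
- brush: grip brush, yellow plastic back on a white bristle block (rigid), 120 long x 36 wide x 41 high, lying bristles down; can be gripped across its 36 mm width at 25 mm height. Origin: centre of the underside; x along its length, z up. About 0.1 kg. One of the washed tools; may be absent
- wood_brush: shoe brush, light wooden back (110 long x 40 wide, 18 thick, upper part) on a black bristle block (rigid, 106 x 34 x 18), 36 high in all, lying bristles down; can be gripped across its 40 mm width at 25 mm height. Origin: centre of the underside; x along its length, z up. About 0.12 kg. One of the washed tools; may be absent
- scraper: flat grey plastic scraper, 120 long: handle 24 wide x 28 high from x = -60 to +25 mm, flat blade 54 wide x 8 thick from x = 20 to 60 mm. Origin: centre of the underside; x along its length, z up. About 0.1 kg. One of the washed tools; may be absent
- tin: round polish tin with a brass lid, 74 across, 28 high, standing among the washed tools; to be left alone. Origin: centre of the underside
- doorstop: black rubber doorstop, 80 x 40 x 30 high, to be left alone. Origin: centre of the underside
- bottle: upright bottle, 64 across, 190 high, right of the cabinet, to be left alone. Origin: centre of the underside
Not all that is in view belongs to the job. What is shaped like the wood_brush but purple is not meant. Leave any blue or purple look-alike of the shoe_tree_a alone.

How it is judged:
On the way, in this order (a step that is already met when the one before it is completed fails the run):
1. the isolator is turned off (value of joint isolator above 1.4 rad), for 0.2 s.
2. every washed tool is in the drawer and the drawer is shut, with the isolator still off (x of shoe_tree_a in the frame of drawer_floor between -0.076 and 0.14 m and y of shoe_tree_a in the frame of drawer_floor between -0.152 and 0.152 m and z of shoe_tree_a in the frame of drawer_floor between -0.01 and 0.06 m and x of shoe_tree_b in the frame of drawer_floor between -0.076 and 0.14 m and y of shoe_tree_b in the frame of drawer_floor between -0.152 and 0.152 m and z of shoe_tree_b in the frame of drawer_floor between -0.01 and 0.06 m and x of brush in the frame of drawer_floor between -0.076 and 0.14 m and y of brush in the frame of drawer_floor between -0.152 and 0.152 m and z of brush in the frame of drawer_floor between -0.01 and 0.06 m and x of wood_brush in the frame of drawer_floor between -0.076 and 0.14 m and y of wood_brush in the frame of drawer_floor between -0.152 and 0.152 m and z of wood_brush in the frame of drawer_floor between -0.01 and 0.06 m and x of scraper in the frame of drawer_floor between -0.076 and 0.14 m and y of scraper in the frame of drawer_floor between -0.152 and 0.152 m and z of scraper in the frame of drawer_floor between -0.01 and 0.06 m and value of joint drawer below 0.006 m and value of joint isolator above 1.2 rad), for 0.2 s.
3. the isolator is turned on with the drawer shut (value of joint drawer below 0.006 m and value of joint isolator below 0.15 rad), for 0.2 s.
At the end, for the whole second after the job is handed in: every washed tool that was present lies in the drawer at rest, the drawer is shut to within 6 mm, and the isolator is on (within 0.15 rad of its stop) (all of step 3 and x of shoe_tree_a in the frame of drawer_floor between -0.076 and 0.14 m and y of shoe_tree_a in the frame of drawer_floor between -0.152 and 0.152 m and z of shoe_tree_a in the frame of drawer_floor between -0.01 and 0.06 m and x of shoe_tree_b in the frame of drawer_floor between -0.076 and 0.14 m and y of shoe_tree_b in the frame of drawer_floor between -0.152 and 0.152 m and z of shoe_tree_b in the frame of drawer_floor between -0.01 and 0.06 m and x of brush in the frame of drawer_floor between -0.076 and 0.14 m and y of brush in the frame of drawer_floor between -0.152 and 0.152 m and z of brush in the frame of drawer_floor between -0.01 and 0.06 m and x of wood_brush in the frame of drawer_floor between -0.076 and 0.14 m and y of wood_brush in the frame of drawer_floor between -0.152 and 0.152 m and z of wood_brush in the frame of drawer_floor between -0.01 and 0.06 m and x of scraper in the frame of drawer_floor between -0.076 and 0.14 m and y of scraper in the frame of drawer_floor between -0.152 and 0.152 m and z of scraper in the frame of drawer_floor between -0.01 and 0.06 m and linear speed of each of shoe_tree_a, shoe_tree_b, brush, wood_brush, scraper below 0.03 m/s); the robot touches nothing.
It fails at once if the drawer is open by more than 30 mm while the isolator is not off (value of joint drawer above 0.03 m and value of joint isolator below 1 rad).
It fails at once if the tin, doorstop or bottle is shoved more than 60 mm or tipped over (distance of any of tin, doorstop, bottle from where it was at the start of the episode above 0.06 m or angle between any of tin, doorstop, bottle's own z axis and vertical above 0.6 rad).
Of shoe_tree_a, shoe_tree_b, brush, wood_brush, scraper only 3 to 4 are there at a start; the rules pass over those that are not, and their reading is None.
At some moment in a run one of shoe_tree_a, shoe_tree_b, brush, wood_brush, scraper may be knocked a few centimetres aside while the robot is not near it.
Once in a run the grip may slacken for a moment while it holds something.
It also fails if it takes over 208 s, if anything falls off the work surface, if the arm or the gripper's body presses on something with over 40 N, if the wrist force passes 120 N, or if a joint passes its speed limit or range.

### The arm

A 6-joint arm with a two-finger parallel gripper is mounted at the origin on the work surface. World frame = base frame: x ahead of the robot, y to its left, z up, the work surface at z = 0. Lengths are in m, angles in rad, forces in N, time in s.
With the tool pointing down it reaches from about 0.35 to 0.975 m from the base axis. Payload 4.9 kg.
Tool frame: the origin (TCP) lies at the very end of the fingers, on their centre line; the grasp point (between the pads) lies 19 mm behind it; z points along the fingers, y is the line along which they close (so a half turn about z gives the same grasp; the last joint's range is limited). The gripper opens to 85 mm and grips with 20 to 120 N. Pads are 22 mm wide; open, the fingers measure 114 mm over their backs; the gripper's body (76 mm by 85 mm) begins 54 mm behind the grasp point. The pads swing forward as they close: fully open they stand 13 mm farther back than shut.
Start: joints at [-1.248, 0.053, 1.613, -0, 1.476, -0.119], TCP at [0.267, -0.565, 0.231] pointing down, gripper open.
Joint ranges: [-3.01, 3.01], [-1.01, 2.22], [0.06, 2.58], [-1.02, 4.17], [0.09, 2.62], [-3.14, 3.14]. Speed limits (rad/s): [2.57, 2.57, 3.14, 3.14, 3.14, 3.14].

### API

Orientations are given as a unit quaternion [w, x, y, z].
In Python, from plant import monitor, vision, manip gives the robot as it stands. The module is installed in compiled form; this text tells all that it offers.
- The arm moves only by the tool arm_command, never from a script. Its argument "rows" is a list of rows, each a list of 3 entries, a list of its own where there are three numbers: the finger opening in mm, from 0 to 85.4, then the shift along the world's x, y, z in units of 30 cm (1.0 is 30 cm), then the turn, a rotation vector about the world's x, y, z in units of pi/2 rad (1.0 is pi/2 rad). In form: [[claw, [x, y, z], [wx, wy, wz]], ...]. A call has 1 to 12 rows; each row is the pose to reach, as a shift and turn from the pose commanded when the call began; what a row does not reach only later rows make up. A row lasts 1/12 s, in which the tool goes at most 41.7 mm and 7.16 degrees, less where a joint would pass 70% of its speed; a pose out of reach is approached as far as the arm can. A call with a number of a shift or a turn outside -1 to 1 is refused whole. A call with a gripper value outside its range is refused whole. The fingers move at their own pace and stop on an object; the grip force is fixed at half the most. Time passes only in rows, so rows that repeat a pose let the fingers close. It gives the time, the measured TCP pose, the force, the opening and the grip force at its end, in the units of the state.
- monitor.state(): the state, without advancing time (a new reading comes with each control period).
- vision.grab_frame(name): name is "scene" or "top" or "wrist"; returns a dict with "color" (480x640x3 uint8, red, green, blue), "z_map" (480x640 float32, m along the optical axis (not along the pixel's ray), 0 where there is no reading), "mtx" (3x3 intrinsics, pixels), "k1" (the pictures are not rectified: a ray, as slopes to the right and down, at radius r is drawn at 1 + k1 r^2 times it, then the intrinsics apply), "R" (3x3) and "t" (3): a world point X has camera coordinates R X + t. Camera axes: x right, y down, z forward; pixel columns grow to the right and rows downward; lengths in m; the calibration is good to about 2 mm. A picture is of the moment at which its call begins.
- manip.job_done(): hands the job in; it is judged then, once.
The state is a dict: "time": time; "joint_pos": joint angles; "joint_vel": joint speeds; "joint_efforts": joint torques, N m; "tool_pos": TCP position; "tool_rot": TCP orientation; "contact_force": force on the tool from outside, world axes, zero at the start; "ft_torque": the same for the moment, N m; "gripper_width": opening from 0.0 (shut) to 1.0 (fully open); "grasp_force": force on a finger pad.
Only numpy, scipy, OpenCV 4.12 (cv2) and the standard library are available. Lean on these libraries where they do the work, as an engineer would, in place of code of your own. Each camera call takes 0.05 s, during which the arm holds its last target. There are 200 camera calls.

## Working session

There is one attempt and no reset: what is moved stays moved. The work goes in short steps, Python scripts to look and compute and a tool call to move; the robot and the scene stay as the last step left them, time stands still between calls to the robot, and variables do not carry over. Pictures are saved under pics/ and viewed, at most 14 in all, crops included, and the job is handed in when it is done.

Besides the shell and the picture viewer there is one more tool, called after "Emit:" as a command line: name --argument value ..., lists and objects as JSON in quotes. arm_command: Moves the arm, as the interface text tells. Shifts and turns lie within -1 to 1; 1 stands for 30 cm of shift or pi/2 rad of turn. Its arguments: {"type":"object","properties":{"rows":{"type":"array"}},"required":["rows"]}

```bash
mkdir -p pics; cat > h.py <<'E'
import numpy as np, cv2
from plant import monitor, vision, manip
def grab(n):
    f=vision.grab_frame(n); return f
def save(f,name): cv2.imwrite('pics/'+name,cv2.cvtColor(f['color'],cv2.COLOR_RGB2BGR))
def rays(f,px):
    px=np.asarray(px,float).reshape(-1,1,2)
    n=cv2.undistortPoints(px,f['mtx'],np.array([f['k1'],0,0,0.]),).reshape(-1,2)
    d=np.c_[n,np.ones(len(n))]
    return -f['R'].T@f['t'], d@f['R']   # centre, dirs world
def onplane(f,px,z):
    c,d=rays(f,px); s=(z-c[2])/d[:,2]; return c+d*s[:,None]
def cloud(f):
    v,u=np.mgrid[0:480,0:640]; px=np.c_[u.ravel(),v.ravel()]
    c,d=rays(f,px); z=f['z_map'].ravel()
    return (c+d*z[:,None]).reshape(480,640,3)
def proj(f,X):
    X=np.atleast_2d(X).astype(float)
    return cv2.projectPoints(X,cv2.Rodrigues(f['R'])[0],np.asarray(f['t'],float),f['mtx'],np.array([f['k1'],0,0,0.]))[0].reshape(-1,2)
E
python3 - <<'E'
from h import *
import pickle
for n in ['scene','top']:
    f=grab(n); save(f,n+'0.png'); pickle.dump(f,open(n+'0.pkl','wb')); print(n,f['mtx'],f['k1'],-f['R'].T@f['t'],(f['z_map']>0).mean())
print(monitor.state())
E
```

```text
scene [[464.57482355   0.         327.65084456]
 [  0.         464.57482355 237.38956702]
 [  0.           0.           1.        ]] 0.02117498192771277 [1.09410094 0.64354829 1.25303333] 0.995927734375
top [[545.02870542   0.         317.47768507]
 [  0.         545.02870542 235.3010692 ]
 [  0.           0.           1.        ]] 0.016471801819016692 [ 0.33269841 -0.01779979  1.58430488] 0.9959700520833333
{'time': 0.1, 'joint_pos': array([-1.24799016e+00,  5.32991645e-02,  1.61417338e+00, -8.89064394e-06,
        1.47601642e+00, -1.19036851e-01]), 'joint_vel': array([ 1.81971106e-04, -1.68440241e-03, -4.10377004e-03, -1.80476911e-03,
        4.24659518e-05,  2.83662366e-04]), 'joint_efforts': array([ 7.02065045e-04, -3.94903135e+01, -3.71362531e+01, -1.23025820e-04,
        3.88304237e-03, -6.10590831e-06]), 'tool_pos': array([ 0.26704732, -0.56443926,  0.23017084]), 'tool_rot': array([-9.42789378e-04,  9.75695403e-01,  2.19129143e-01, -1.00837562e-04]), 'contact_force': array([0.0749849 , 0.87131131, 1.03718024]), 'ft_torque': array([ 0.00720435, -0.02008899, -0.00568105]), 'grasp_force': 0.0, 'gripper_width': 1.0005282880958093}
```

View pics/scene0.png

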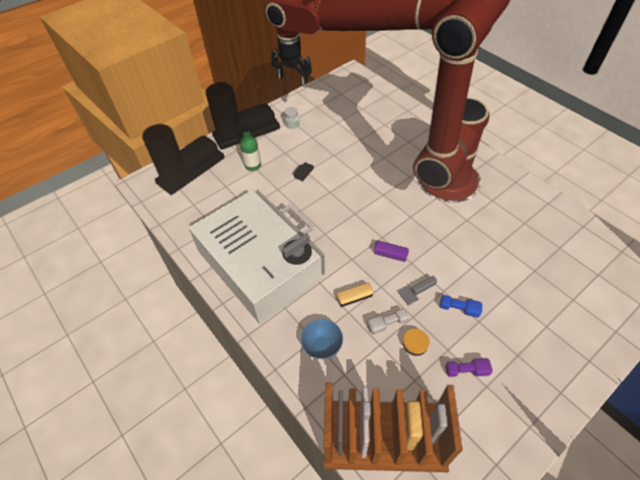

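View pics/top0.png

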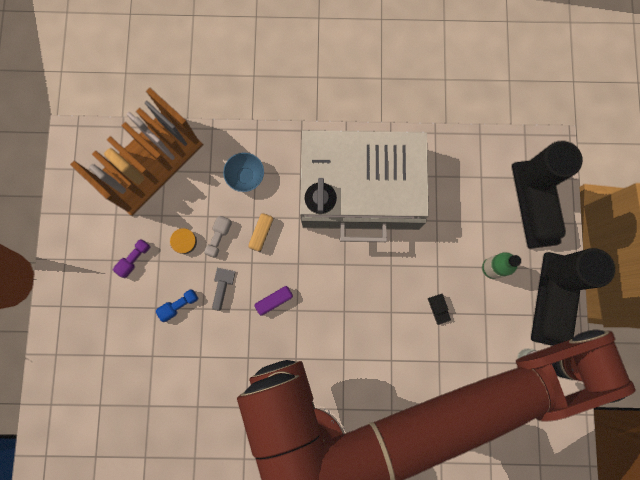

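Top view: loose candidates are the silver shoe tree (218,237), light brush (261,232) and grey scraper (223,289). Look-alikes are the blue tree (177,305), purple tree (131,258), purple brush (273,300) and the rack contents (135,150). The tin is at (183,241) and the bowl at (243,172). Next I'll check a close crop and measure.

```bash
python3 - <<'E'
from h import *
import pickle
f=pickle.load(open('top0.pkl','rb')); P=cloud(f)
c=cv2.cvtColor(f['color'],cv2.COLOR_RGB2BGR)[85:325,70:390]
g=pickle.load(open('scene0.pkl','rb'))
d=cv2.cvtColor(g['color'],cv2.COLOR_RGB2BGR)[225:375,290:490]
cv2.imwrite('pics/c1.png',np.vstack([cv2.resize(c[:,:],(640,480),interpolation=3)[:, :]][:1]))
cv2.imwrite('pics/c2.png',cv2.resize(d,(800,600),interpolation=3))
print('table z',np.median(P[330:350,60:120,2]),np.median(P[250:280,330:400,2]))
Q=cloud(g)
print('bowl depth', P[172,243], P[150:195,222:265,2].max())
# object segmentation by height in region
m=((P[...,2]>0.010)&(P[...,2]<0.06)&(f['z_map']>0)).astype(np.uint8)
n,l,s,ce=cv2.connectedComponentsWithStats(m)
for i in range(1,n):
    if s[i,4]<60 or s[i,4]>3000: continue
    M=l==i
    X=P[M]; top=X[:,2].max()
    (cx,cy),(w,h),a=cv2.minAreaRect(X[:,:2].astype(np.float32)*1000)
    e,v=np.linalg.eigh(np.cov(X[:,:2].T)); ax=v[:,1]
    print(ce[i].round(),s[i,4],'c',round(cx),round(cy),'wh',round(w),round(h),'ang',round(float(np.degrees(np.arctan2(ax[1],ax[0]))),1),'top',top.round(3),np.median(f['color'][M],axis=0))
# dryer top
M=(P[...,2]>0.12)&(P[...,2]<0.14); M[:, :290]=0; M[:,440:]=0; M[:120]=0; M[245:]=0
r=cv2.minAreaRect(P[M][:,:2].astype(np.float32)*1000); print('dryer',r,cv2.boxPoints(r),np.median(P[M][:,2]))
M=(P[...,2]>0.172)&(P[...,2]<0.2); M[:, :290]=0; M[:,350:]=0; M[:160]=0; M[225:]=0
r=cv2.minAreaRect(P[M][:,:2].astype(np.float32)*1000); print('iso',r,np.median(P[M][:,2]),M.sum())
M=(P[...,2]>0.085)&(P[...,2]<0.115); M[:, :335]=0; M[:,392:]=0; M[:226]=0; M[250:]=0
r=cv2.minAreaRect(P[M][:,:2].astype(np.float32)*1000); print('handle',r,cv2.boxPoints(r),np.median(P[M][:,2]),M.sum())
E
```

```text
table z -8.547202122621833e-06 -0.0003433181372016758
bowl depth [0.7815308  0.20627011 0.00738275] 1.5843048761330432
[153. 167.] 2575 c 806 489 wh 163 299 ang 140.8 top 0.06 [92. 58. 31.]
[243. 171.] 938 c 771 200 wh 117 118 ang 117.5 top 0.055 [54. 76. 91.]
[527. 211.] 942 c 697 -647 wh 265 94 ang -165.7 top 0.06 [30. 28. 28.]
[260. 232.] 510 c 598 146 wh 41 110 ang 160.3 top 0.047 [193. 146.  85.]
[362. 216.] 221 c 650 -146 wh 310 12 ang 90.0 top 0.056 [122. 109. 103.]
[218. 235.] 516 c 583 272 wh 46 119 ang 159.4 top 0.05 [152. 138. 128.]
[322. 226.] 118 c 615 -30 wh 4 110 ang 90.2 top 0.06 [63. 59. 54.]
[362. 227.] 107 c 616 -149 wh 108 3 ang 90.2 top 0.06 [62. 58. 53.]
[402. 228.] 102 c 616 -264 wh 2 97 ang 90.2 top 0.06 [64. 59. 54.]
[183. 241.] 523 c 568 369 wh 72 72 ang 69.5 top 0.038 [186. 126.  40.]
[131. 259.] 546 c 517 515 wh 46 120 ang 143.6 top 0.044 [105.  48. 116.]
[543. 300.] 895 c 426 -678 wh 76 262 ang 171.0 top 0.06 [29. 28. 27.]
[487. 269.] 121 c 503 -509 wh 63 26 ang -161.6 top 0.06 [125. 118.  99.]
[219. 295.] 284 c 424 258 wh 31 103 ang 168.4 top 0.036 [108.
[... 342 characters left out ...]
6.0 top 0.058 [84. 42. 34.]
[638. 459.] 97 c -15 -897 wh 15 88 ang 179.4 top 0.031 [95. 58. 29.]
dryer ((743.6266479492188, -144.61817932128906), (260.3155822753906, 350.1806945800781), 0.1290949136018753) [[ 613.07465    30.178463]
 [ 613.8637   -320.00134 ]
 [ 874.17865  -319.41483 ]
 [ 873.3896     30.764984]] 0.12996145261121383
iso ((676.007080078125, -25.40951156616211), (89.34764099121094, 13.339544296264648), 0.9838396310806274) 0.18135983345859086 199
handle ((585.1121826171875, -144.49093627929688), (43.91628646850586, 126.98951721191406), 1.6788170337677002) [[ 561.3033   -81.66673]
 [ 565.0236  -208.60173]
 [ 608.9211  -207.31514]
 [ 605.20074  -80.38014]] 0.10312237388595369 299
```

View pics/c2.png

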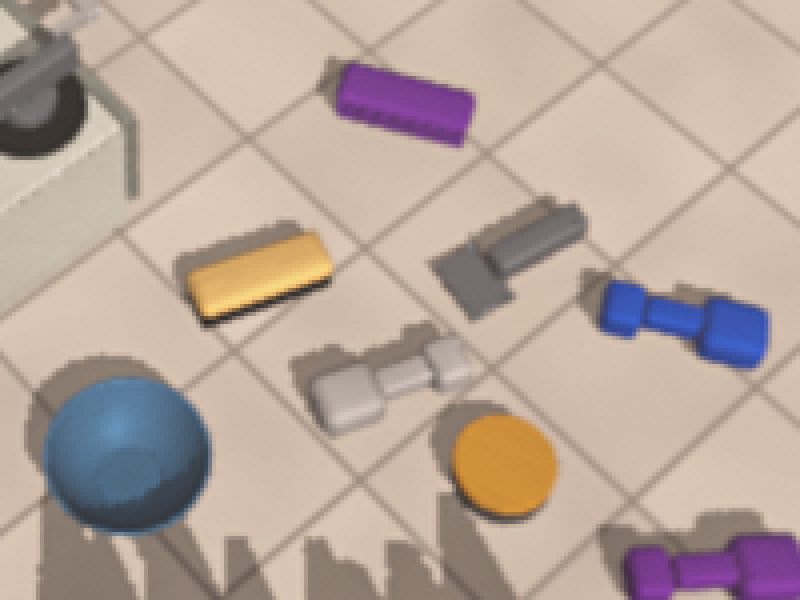

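View pics/c1.png

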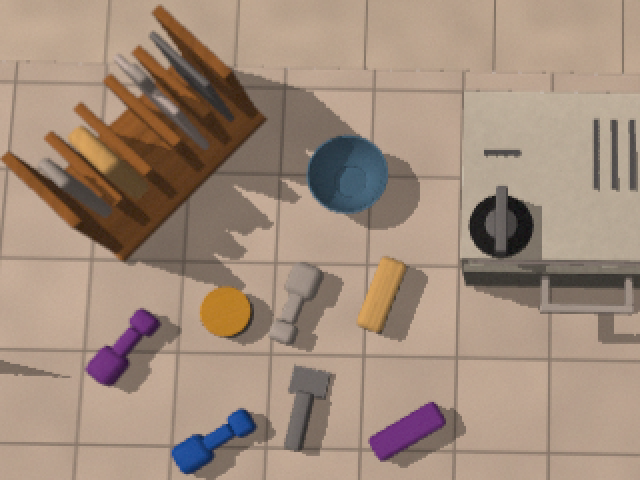

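The crops show silver shoe tree, wood brush (black bristles, so the wood_brush) and scraper as the only loose washed tools. The bowl is empty. Dryer heading is about 0, the drawer about 8 mm ajar, and the isolator axis near (0.677, -0.0255). I'll move there first.

Emit:
arm_command --rows '[[85, [0, 0, 0.4], [0, 0, 0]], [85, [0, 0, 0.4], [0, 0, 0]], [85, [0, 0, 0.4], [0, 0, 0]], [85, [0.7, 0.9, 0.4], [0, 0, -0.281]], [85, [0.7, 0.9, 0.4], [0, 0, -0.281]], [85, [0.7, 0.9, 0.4], [0, 0, -0.281]], [85, [0.7, 0.9, 0.4], [0, 0, -0.281]], [85, [0.7, 0.9, 0.4], [0, 0, -0.281]], [85, [0.7, 0.9, 0.4], [0, 0, -0.281]], [85, [0.7, 0.9, 0.4], [0, 0, -0.281]], [85, [0.7, 0.9, 0.4], [0, 0, -0.281]], [85, [0.7, 0.9, 0.4], [0, 0, -0.281]]]'

```text
time: 1.1
tool_pos: [0.4796, -0.2906, 0.3509]
tool_rot: [-0.001, 1.0, 0.003, 0.0]
contact_force: [0.2, -0.6, -0.4]
gripper_width: 0.997
grasp_force: 0.0
```

Emit:
arm_command --rows '[[85, [0.667, 0.89, -0.2], [0, 0, 0]], [85, [0.667, 0.89, -0.2], [0, 0, 0]], [85, [0.667, 0.89, -0.2], [0, 0, 0]], [85, [0.667, 0.89, -0.2], [0, 0, 0]], [85, [0.667, 0.89, -0.2], [0, 0, 0]], [85, [0.667, 0.89, -0.2], [0, 0, 0]], [85, [0.667, 0.89, -0.2], [0, 0, 0]], [85, [0.667, 0.89, -0.2], [0, 0, 0]], [85, [0.667, 0.89, -0.2], [0, 0, 0]], [85, [0.667, 0.89, -0.2], [0, 0, 0]], [85, [0.667, 0.89, -0.2], [0, 0, 0]]]'

```text
time: 2.02
tool_pos: [0.6771, -0.0283, 0.2905]
tool_rot: [0.0, 1.0, 0.0, -0.001]
contact_force: [-0.9, -0.7, 0.4]
gripper_width: 0.99
grasp_force: 0.0
```

```bash
cat > w.py <<'E'
from h import *
f=grab('wrist'); P=cloud(f); ok=f['z_map']>0
s=monitor.state(); print('tcp',s['tool_pos'].round(4),s['time'])
E
python3 - <<'E'
from w import *
save(f,'w1.png')
near=np.hypot(P[...,0]-.677,P[...,1]+.0255)<0.07
M=ok&near&(P[...,2]>.172)&(P[...,2]<.19)
r=cv2.minAreaRect(P[M][:,:2].astype(np.float32)*1000); print('iso',r,np.median(P[M][:,2]),M.sum())
E
```

```text
tcp [ 0.677  -0.029   0.2912] 2.0667
iso ((674.76220703125, -24.14617156982422), (89.24286651611328, 16.027910232543945), 0.25338107347488403) 0.18149568048180587 2671
```

View pics/w1.png

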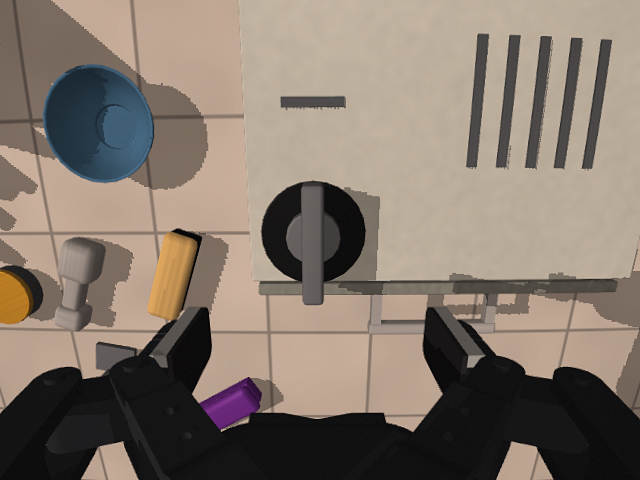

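The wrist view shows the isolator bar at (313,242), ON, with its centre measured at (0.675, -0.0245). Descending and gripping.

Emit:
arm_command --rows '[[85, [-0.007, 0.012, -0.44], [0, 0, 0]], [85, [-0.007, 0.012, -0.44], [0, 0, 0]], [85, [-0.007, 0.012, -0.44], [0, 0, 0]], [85, [-0.007, 0.012, -0.44], [0, 0, 0]], [85, [-0.007, 0.012, -0.44], [0, 0, 0]], [8, [-0.007, 0.012, -0.44], [0, 0, 0]], [8, [-0.007, 0.012, -0.44], [0, 0, 0]], [8, [-0.007, 0.012, -0.44], [0, 0, 0]], [8, [-0.007, 0.012, -0.44], [0, 0, 0]], [8, [-0.007, 0.012, -0.44], [0, 0, 0]], [8, [-0.007, 0.012, -0.44], [0, 0, 0]], [8, [-0.007, 0.012, -0.44], [0, 0, 0]]]'

```text
time: 3.07
tool_pos: [0.676, -0.025, 0.1611]
tool_rot: [0.001, 1.0, 0.0, 0.001]
contact_force: [-0.3, -2.1, 6.2]
gripper_width: 0.172
grasp_force: 60.2
```

Emit:
arm_command --rows '[[8, [0, 0, 0], [0, 0, 0.08]], [8, [0, 0, 0], [0, 0, 0.16]], [8, [0, 0, 0], [0, 0, 0.24]], [8, [0, 0, 0], [0, 0, 0.32]], [8, [0, 0, 0], [0, 0, 0.4]], [8, [0, 0, 0], [0, 0, 0.48]], [8, [0, 0, 0], [0, 0, 0.56]], [8, [0, 0, 0], [0, 0, 0.64]], [8, [0, 0, 0], [0, 0, 0.72]], [8, [0, 0, 0], [0, 0, 0.8]], [8, [0, 0, 0], [0, 0, 0.88]], [8, [0, 0, 0], [0, 0, 0.95]]]'

```text
time: 4.07
tool_pos: [0.6755, -0.0246, 0.1611]
tool_rot: [0.0, 0.732, 0.681, 0.0]
contact_force: [-2.3, -1.1, 6.0]
gripper_width: 0.177
grasp_force: 60.3
```

Emit:
arm_command --rows '[[8, [0, 0, 0], [0, 0, 0.05]], [8, [0, 0, 0], [0, 0, 0.05]], [8, [0, 0, 0], [0, 0, 0.05]], [40, [0, 0, 0], [0, 0, 0.05]], [40, [0, 0, 0], [0, 0, 0.05]], [40, [0, 0, 0], [0, 0, 0.05]], [40, [0, 0, 0], [0, 0, 0.05]], [40, [0, 0, 0.4], [0, 0, 0.05]], [40, [0, 0, 0.4], [0, 0, 0.05]], [40, [0, 0, 0.4], [0, 0, 0.05]], [40, [0, 0, 0.4], [0, 0, 0.05]], [40, [0, 0, 0.4], [0, 0, 0.05]]]'

```text
time: 5.07
tool_pos: [0.6769, -0.0245, 0.2837]
tool_rot: [0.003, 0.707, 0.707, 0.002]
contact_force: [0.2, -0.5, -0.9]
gripper_width: 0.465
grasp_force: 0.0
```

```bash
python3 - <<'E'
from w import *
near=np.hypot(P[...,0]-.677,P[...,1]+.0255)<0.07
M=ok&near&(P[...,2]>.172)&(P[...,2]<.19)
r=cv2.minAreaRect(P[M][:,:2].astype(np.float32)*1000); print('iso',r,np.median(P[M][:,2]),M.sum())
M=ok&(P[...,2]>.095)&(P[...,2]<.115)&(P[...,0]>.52)&(P[...,0]<.585)&(P[...,1]<0)&(P[...,1]>-.25)
r=cv2.minAreaRect(P[M][:,:2].astype(np.float32)*1000); print('handle',r,M.sum(),np.median(P[M],axis=0))
print(monitor.state()['tool_rot'])
f=grab('top');P=cloud(f)
M=(P[...,2]>.09)&(P[...,2]<.115)&(P[...,0]>.52)&(P[...,0]<.585)&(P[...,1]<-.04)&(P[...,1]>-.25)
r=cv2.minAreaRect(P[M][:,:2].astype(np.float32)*1000); print('handle',r,M.sum())
E
```

```text
tcp [ 0.6756 -0.0243  0.2803] 5.1167
iso ((673.6676025390625, -23.84307098388672), (15.495356559753418, 89.49309539794922), 0.3154217004776001) 0.1814767146551646 2753
handle ((572.5725708007812, -113.55218505859375), (67.43328857421875, 22.73772430419922), 87.78469848632812) 982 [ 0.57033205 -0.10351404  0.1038893 ]
[7.67469777e-04 7.06942806e-01 7.07270021e-01 6.30431702e-04]
handle ((573.8240356445312, -144.87799072265625), (126.98770141601562, 21.375385284423828), 89.74942016601562) 246
```

Emit:
arm_command --rows '[[38, [-0.353, -0.4, 0], [0, 0, 0]], [38, [-0.353, -0.4, 0], [0, 0, 0]], [38, [-0.353, -0.4, 0], [0, 0, 0]], [38, [-0.353, -0.4, 0], [0, 0, 0]], [38, [-0.353, -0.4, 0], [0, 0, 0]], [38, [-0.353, -0.4, -0.3], [0, 0, 0]], [38, [-0.353, -0.4, -0.3], [0, 0, 0]], [38, [-0.353, -0.4, -0.3], [0, 0, 0]], [38, [-0.353, -0.4, -0.64], [0, 0, 0]], [38, [-0.353, -0.4, -0.64], [0, 0, 0]], [38, [-0.353, -0.4, -0.64], [0, 0, 0]], [38, [-0.353, -0.4, -0.64], [0, 0, 0]]]'

```text
time: 6.17
tool_pos: [0.5647, -0.1421, 0.0802]
tool_rot: [-0.006, 0.707, 0.707, -0.003]
contact_force: [-1.6, 0.6, -0.8]
gripper_width: 0.443
grasp_force: 0.0
```

Emit:
arm_command --rows '[[5, [0, 0, 0], [0, 0, 0]], [5, [0, 0, 0], [0, 0, 0]], [5, [0, 0, 0], [0, 0, 0]], [5, [0, 0, 0], [0, 0, 0]], [5, [0, 0, 0], [0, 0, 0]]]'

```text
time: 6.58
tool_pos: [0.5709, -0.1447, 0.0897]
tool_rot: [0.002, 0.707, 0.707, 0.001]
contact_force: [-0.0, 1.0, 2.2]
gripper_width: 0.116
grasp_force: 62.2
```

Emit:
arm_command --rows '[[5, [-0.05, 0, 0], [0, 0, 0]], [5, [-0.1, 0, 0], [0, 0, 0]], [5, [-0.15, 0, 0], [0, 0, 0]], [5, [-0.2, 0, 0], [0, 0, 0]], [5, [-0.25, 0, 0], [0, 0, 0]], [5, [-0.3, 0, 0], [0, 0, 0]], [5, [-0.35, 0, 0], [0, 0, 0]], [5, [-0.4, 0, 0], [0, 0, 0]], [5, [-0.44, 0, 0], [0, 0, 0]], [5, [-0.47, 0, 0], [0, 0, 0]], [5, [-0.485, 0, 0], [0, 0, 0]], [5, [-0.485, 0, 0], [0, 0, 0]]]'

```text
time: 7.58
tool_pos: [0.4244, -0.1453, 0.0897]
tool_rot: [0.002, 0.707, 0.707, 0.0]
contact_force: [-1.4, 0.6, 7.1]
gripper_width: 0.119
grasp_force: 63.2
```

Emit:
arm_command --rows '[[5, [-0.01, 0, 0], [0, 0, 0]], [38, [0, 0, 0], [0, 0, 0]], [38, [0, 0, 0], [0, 0, 0]], [38, [0, 0, 0], [0, 0, 0]], [38, [0, 0, 0.4], [0, 0, 0]], [38, [0, 0, 0.7], [0, 0, 0]], [38, [0, 0, 0.7], [0, 0, 0]], [38, [0, 0, 0.7], [0, 0, 0]], [38, [0, 0, 0.7], [0, 0, 0]], [38, [0, 0, 0.7], [0, 0, 0]], [38, [0, 0, 0.7], [0, 0, 0]]]'

```text
time: 8.5
tool_pos: [0.4252, -0.145, 0.301]
tool_rot: [0.003, 0.707, 0.707, 0.001]
contact_force: [-0.2, 0.8, -0.2]
gripper_width: 0.446
grasp_force: 0.0
```

```bash
cat > seg.py <<'E'
from h import *
def tools(f,P):
    "tool-like blobs on the step left of the cabinet"
    m=((P[...,2]>0.006)&(P[...,2]<0.06)&(f['z_map']>0)&(P[...,0]>.33)&(P[...,0]<.69)&(P[...,1]>.045)&(P[...,1]<.45)).astype(np.uint8)
    n,l,s,ce=cv2.connectedComponentsWithStats(m)
    for i in range(1,n):
        if s[i,4]<200: continue
        M=l==i; X=P[M]
        r=cv2.minAreaRect(X[:,:2].astype(np.float32)*1000)
        q=X[X[:,2]>0.018]
        e,v=np.linalg.eigh(np.cov(q[:,:2].T)); ax=v[:,1]*np.sign(v[0,1])
        print(ce[i].round(),s[i,4],'rect',np.round(r[0]),np.round(r[1]),round(r[2],1),'pca',np.round(np.degrees(np.arctan2(ax[1],ax[0])),1),'mean',q[:,:2].mean(0).round(3),'z98',np.percentile(X[:,2],98).round(3),np.median(f['color'][M],axis=0))
E
python3 - <<'E'
from w import *
from seg import tools
save(f,'w2.png'); tools(f,P)
f=grab('top');P=cloud(f);save(f,'t2.png');print('top');tools(f,P)
E
```

```text
tcp [ 0.4242 -0.1445  0.298 ] 8.55
[310.  10.] 808 rect [418.  59.] [21. 46.] 88.2 pca 5.4 mean [0.417 0.06 ] z98 0.037 [78.5 31.  90. ]
top
[260. 232.] 527 rect [598. 147.] [ 52. 111.] 70.9 pca -19.6 mean [0.596 0.145] z98 0.042 [198. 150.  88.]
[218. 235.] 521 rect [584. 272.] [ 47. 120.] 67.3 pca -20.4 mean [0.586 0.269] z98 0.041 [158. 144. 134.]
[183. 241.] 535 rect [568. 369.] [72. 73.] 52.1 pca 61.7 mean [0.568 0.369] z98 0.035 [192. 131.  41.]
[221. 288.] 456 rect [431. 251.] [ 56. 120.] 84.9 pca -10.0 mean [0.414 0.258] z98 0.034 [113. 106. 103.]
[273. 300.] 544 rect [403. 104.] [ 45. 110.] 31.7 pca -58.2 mean [0.401 0.102] z98 0.041 [114.   50.5 128. ]
[175. 306.] 557 rect [384. 378.] [ 51. 125.] 31.4 pca -55.1 mean [0.381 0.379] z98 0.04 [ 31.  76. 149.]
```

View pics/t2.png

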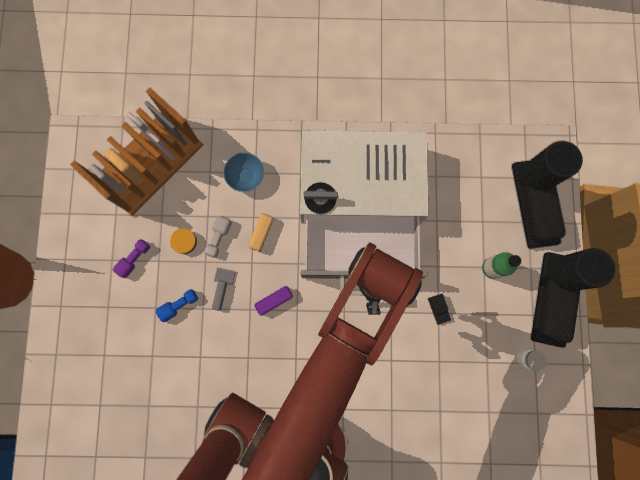

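The top view shows the drawer open (panel at row 274), isolator OFF, and all tools still in place. Moving above the wood brush.

Emit:
arm_command --rows '[[65, [0.578, 0.97, -0.1], [0, 0, 0.778]], [65, [0.578, 0.97, -0.1], [0, 0, 0.778]], [65, [0.578, 0.97, -0.1], [0, 0, 0.778]], [65, [0.578, 0.97, -0.1], [0, 0, 0.778]], [65, [0.578, 0.97, -0.1], [0, 0, 0.778]], [65, [0.578, 0.97, -0.1], [0, 0, 0.778]], [65, [0.578, 0.97, -0.1], [0, 0, 0.778]], [65, [0.578, 0.97, -0.1], [0, 0, 0.778]], [65, [0.578, 0.97, -0.1], [0, 0, 0.778]], [65, [0.578, 0.97, -0.1], [0, 0, 0.778]], [65, [0.578, 0.97, -0.1], [0, 0, 0.778]], [65, [0.578, 0.97, -0.1], [0, 0, 0.778]]]'

```text
time: 9.6
tool_pos: [0.5962, 0.1466, 0.2644]
tool_rot: [-0.002, 0.174, 0.985, -0.001]
contact_force: [0.5, 0.3, 0.5]
gripper_width: 0.761
grasp_force: 0.0
```

```bash
python3 - <<'E'
from w import *
from seg import tools
save(f,'w3.png'); tools(f,P); print(monitor.state()['tool_rot'])
f=grab('top');P=cloud(f);print('top');tools(f,P)
# drawer geometry
M=ok=(P[...,2]>.1)&(P[...,2]<.14)&(P[...,0]>.45)&(P[...,0]<.52)&(P[...,1]<.05)&(P[...,1]>-.35)
print('panel x',np.percentile(P[M][:,0],[2,50,98]),np.percentile(P[M][:,1],[1,99]),np.median(P[M][:,2]))
E
```

```text
tcp [0.5963 0.1463 0.2652] 9.65
[203.  45.] 5062 rect [399. 103.] [ 39. 109.] 31.5 pca -62.0 mean [0.403 0.102] z98 0.037 [110.  42. 127.]
[367.  47.] 3329 rect [448. 252.] [54. 79.] 79.5 pca -4.5 mean [0.435 0.253] z98 0.029 [112. 106. 104.]
[512. 114.] 4651 rect [565. 371.] [74. 73.] 49.5 pca 80.5 mean [0.565 0.369] z98 0.029 [211. 142.  41.]
[425. 162.] 4141 rect [580. 272.] [ 44. 119.] 70.7 pca -20.4 mean [0.581 0.269] z98 0.037 [163. 148. 139.]
[316. 213.] 3862 rect [594. 146.] [ 40. 110.] 70.7 pca -19.3 mean [0.592 0.148] z98 0.037 [208. 155.  89.]
[-1.59739861e-03  1.74600499e-01  9.84637927e-01 -5.17212397e-04]
top
[183. 241.] 533 rect [568. 370.] [72. 72.] 20.3 pca -76.4 mean [0.568 0.37 ] z98 0.035 [199. 136.  43.]
[279. 297.] 360 rect [413.  91.] [47. 82.] 31.3 pca -52.9 mean [0.41  0.086] z98 0.041 [118.  52. 132.]
[175. 306.] 555 rect [387. 378.] [ 50. 120.] 37.8 pca -55.4 mean [0.381 0.379] z98 0.04 [ 32.  79. 155.]
panel x [0.45611625 0.47280714 0.48002906] [-0.31155771  0.02033155] 0.12050699274468557
```

Brush centre is at (0.594, 0.146) and heading -19°, and the tool is aligned. Descending and gripping.

Emit:
arm_command --rows '[[65, [-0.01, 0, -0.5], [0, 0, 0]], [65, [-0.01, 0, -0.5], [0, 0, 0]], [65, [-0.01, 0, -0.5], [0, 0, 0]], [65, [-0.01, 0, -0.5], [0, 0, 0]], [65, [-0.01, 0, -0.75], [0, 0, 0]], [65, [-0.01, 0, -0.75], [0, 0, 0]], [65, [-0.01, 0, -0.85], [0, 0, 0]], [65, [-0.01, 0, -0.85], [0, 0, 0]], [30, [-0.01, 0, -0.85], [0, 0, 0]], [30, [-0.01, 0, -0.85], [0, 0, 0]], [30, [-0.01, 0, -0.85], [0, 0, 0]], [30, [-0.01, 0, -0.85], [0, 0, 0]]]'

```text
time: 10.7
tool_pos: [0.5963, 0.1468, 0.0152]
tool_rot: [0.002, 0.173, 0.985, 0.001]
contact_force: [-0.2, 0.7, -0.8]
gripper_width: 0.453
grasp_force: 62.8
```

Emit:
arm_command --rows '[[30, [0, 0, 0], [0, 0, 0]], [30, [0, 0, 0], [0, 0, 0]], [30, [0, 0, 0.2], [0, 0, 0]], [30, [0, 0, 0.4], [0, 0, 0]], [30, [0, 0, 0.5], [0, 0, 0]], [30, [0, 0, 0.6], [0, 0, 0]], [30, [0, 0, 0.75], [0, 0, 0]], [30, [0, 0, 0.85], [0, 0, 0]], [30, [0, 0, 0.85], [0, 0, 0]], [30, [0, 0, 0.85], [0, 0, 0]]]'

```text
time: 11.53
tool_pos: [0.5962, 0.147, 0.273]
tool_rot: [0.005, 0.173, 0.985, 0.001]
contact_force: [0.1, -0.5, -1.6]
gripper_width: 0.45
grasp_force: 63.1
```

Emit:
arm_command --rows '[[30, [-0.14, -1, 0], [0, 0, 0.216]], [30, [-0.14, -1, 0], [0, 0, 0.216]], [30, [-0.14, -1, 0], [0, 0, 0.216]], [30, [-0.14, -1, 0], [0, 0, 0.216]], [30, [-0.14, -1, 0], [0, 0, 0.216]], [30, [-0.14, -1, 0], [0, 0, 0.216]], [30, [-0.14, -1, 0], [0, 0, 0.216]], [30, [-0.14, -1, 0], [0, 0, 0.216]], [30, [-0.14, -1, 0], [0, 0, 0.216]], [30, [-0.14, -1, 0], [0, 0, 0.216]]]'

```text
time: 12.37
tool_pos: [0.551, -0.1536, 0.2646]
tool_rot: [-0.002, 0.006, 1.0, 0.001]
contact_force: [-0.7, 0.1, -1.4]
gripper_width: 0.45
grasp_force: 62.9
```

Emit:
arm_command --rows '[[30, [0, -0.29, 0], [0, 0, 0]], [30, [0, -0.29, 0], [0, 0, 0]], [30, [0, -0.29, 0], [0, 0, 0]], [30, [0, -0.29, 0], [0, 0, 0]]]'

```text
time: 12.7
tool_pos: [0.552, -0.2404, 0.2656]
tool_rot: [-0.001, 0.005, 1.0, 0.001]
contact_force: [0.2, 0.6, -1.5]
gripper_width: 0.452
grasp_force: 62.9
```

```bash
python3 - <<'E'
from w import *
save(f,'w4.png'); print(monitor.state()['tool_rot'],monitor.state()['gripper_width'])
E
```

```text
tcp [ 0.5521 -0.2392  0.2658] 12.75
[-9.05011698e-04  4.41702260e-03  9.99989264e-01  1.06936975e-03] 0.4550889646262551
```

View pics/w4.png

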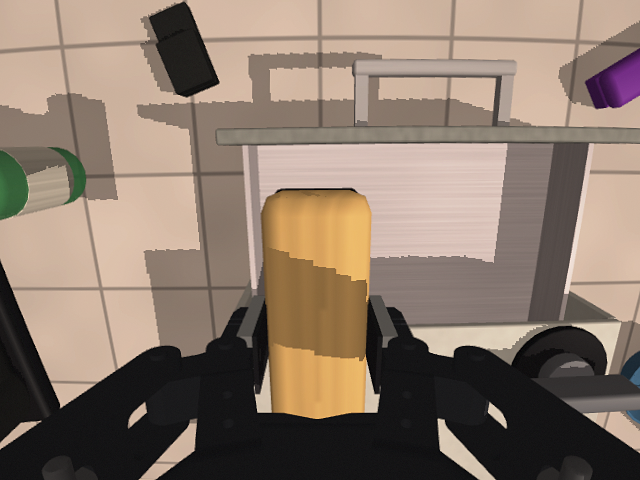

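The wrist view shows the brush held over the right end of the open drawer. Lowering it in.

Emit:
arm_command --rows '[[30, [0, 0, -0.12], [0, 0, 0]], [30, [0, 0, -0.24], [0, 0, 0]], [30, [0, 0, -0.36], [0, 0, 0]], [30, [0, 0, -0.48], [0, 0, 0]], [30, [0, 0, -0.6], [0, 0, 0]], [30, [0, 0, -0.7], [0, 0, 0]], [30, [0, 0, -0.75], [0, 0, 0]], [30, [0, 0, -0.755], [0, 0, 0]], [30, [0, 0, -0.755], [0, 0, 0]], [55, [0, 0, -0.755], [0, 0, 0]], [55, [0, 0, -0.755], [0, 0, 0]], [55, [0, 0, -0.755], [0, 0, 0]]]'

```text
time: 13.75
tool_pos: [0.5531, -0.2402, 0.0421]
tool_rot: [0.001, 0.004, 1.0, -0.001]
contact_force: [-0.2, -0.0, 0.4]
gripper_width: 0.645
grasp_force: 0.0
```

Emit:
arm_command --rows '[[55, [0, 0, 0.2], [0, 0, 0]], [55, [0, 0, 0.4], [0, 0, 0]], [55, [0, 0, 0.65], [0, 0, 0]], [55, [0, 0, 0.75], [0, 0, 0]], [55, [0, 0.3, 0.75], [0, 0, 0]], [55, [0, 0.9, 0.75], [0, 0, 0]], [55, [0, 0.9, 0.75], [0, 0, 0]], [55, [0, 0.9, 0.75], [0, 0, 0]], [55, [0, 0.9, 0.75], [0, 0, 0]], [55, [0, 0.9, 0.75], [0, 0, 0]], [55, [0, 0.9, 0.75], [0, 0, 0]], [55, [0, 0.9, 0.75], [0, 0, 0]]]'

```text
time: 14.75
tool_pos: [0.5525, 0.0343, 0.2684]
tool_rot: [0.002, 0.002, 1.0, 0.001]
contact_force: [-0.7, -1.1, -0.3]
gripper_width: 0.644
grasp_force: 0.0
```

Emit:
arm_command --rows '[[65, [0.065, 0.805, 0], [0, 0, -0.225]], [65, [0.065, 0.805, 0], [0, 0, -0.225]], [65, [0.065, 0.805, 0], [0, 0, -0.225]], [65, [0.065, 0.805, 0], [0, 0, -0.225]], [65, [0.065, 0.805, 0], [0, 0, -0.225]], [65, [0.065, 0.805, 0], [0, 0, -0.225]], [65, [0.065, 0.805, 0], [0, 0, -0.225]], [65, [0.065, 0.805, 0], [0, 0, -0.225]], [65, [0.065, 0.805, 0], [0, 0, -0.225]]]'

```text
time: 15.5
tool_pos: [0.5719, 0.2706, 0.266]
tool_rot: [0.0, 0.18, 0.984, -0.0]
contact_force: [0.4, 0.1, -0.1]
gripper_width: 0.761
grasp_force: 0.0
```

```bash
python3 - <<'E'
from w import *
from seg import tools
tools(f,P); r=monitor.state()['tool_rot'];print(2*np.degrees(np.arctan2(r[2],r[1])))
f=grab('top');P=cloud(f);save(f,'t5.png')
M=(P[...,2]>.03)&(P[...,2]<.08)&(P[...,0]>.485)&(P[...,0]<.625)&(P[...,1]<.0)&(P[...,1]>-.285)
print('in drawer',cv2.minAreaRect(P[M][:,:2].astype(np.float32)*1000),M.sum(),np.median(P[M][:,2]),np.median(f['color'][M],axis=0))
E
```

```text
tcp [0.5719 0.27   0.2661] 15.55
[328.  25.] 1877 rect [398. 351.] [36. 58.] 35.6 pca -62.8 mean [0.404 0.345] z98 0.033 [ 22.  73. 156.]
[254.  94.] 4290 rect [428. 256.] [ 54. 121.] 79.6 pca -10.5 mean [0.411 0.26 ] z98 0.029 [113. 106. 105.]
[105. 115.] 5018 rect [399. 105.] [ 39. 109.] 31.7 pca -58.3 mean [0.399 0.108] z98 0.037 [113.  43. 130.]
[404. 175.] 3989 rect [565. 371.] [72. 73.] 15.6 pca 60.2 mean [0.564 0.371] z98 0.029 [206. 138.  41.]
[321. 223.] 3448 rect [580. 272.] [ 44. 121.] 70.8 pca -19.6 mean [0.581 0.272] z98 0.037 [171. 155. 146.]
159.1756359228655
in drawer ((558.3076171875, -142.7486114501953), (130.4504852294922, 277.5223083496094), 1.9041664600372314) 601 0.05580541955685869 [204. 156.  92.]
```

Emit:
arm_command --rows '[[50, [0, 0.017, -0.5], [0, 0, 0]], [50, [0, 0.017, -0.5], [0, 0, 0]], [50, [0, 0.017, -0.5], [0, 0, 0]], [50, [0, 0.017, -0.5], [0, 0, 0]], [50, [0, 0.017, -0.75], [0, 0, 0]], [50, [0, 0.017, -0.75], [0, 0, 0]], [50, [0, 0.017, -0.86], [0, 0, 0]], [50, [0, 0.017, -0.86], [0, 0, 0]], [12, [0, 0.017, -0.86], [0, 0, 0]], [12, [0, 0.017, -0.86], [0, 0, 0]], [12, [0, 0.017, -0.86], [0, 0, 0]], [12, [0, 0.017, -0.86], [0, 0, 0]]]'

```text
time: 16.6
tool_pos: [0.574, 0.2767, 0.0112]
tool_rot: [0.002, 0.18, 0.984, 0.001]
contact_force: [0.1, -0.7, 1.6]
gripper_width: 0.243
grasp_force: 61.6
```

Emit:
arm_command --rows '[[12, [0, 0, 0], [0, 0, 0]], [12, [0, 0, 0], [0, 0, 0]], [12, [0, 0, 0.2], [0, 0, 0]], [12, [0, 0, 0.4], [0, 0, 0]], [12, [0, 0, 0.5], [0, 0, 0]], [12, [0, 0, 0.6], [0, 0, 0]], [12, [0, 0, 0.75], [0, 0, 0]], [12, [0, 0, 0.86], [0, 0, 0]], [12, [0, 0, 0.86], [0, 0, 0]], [12, [0, 0, 0.86], [0, 0, 0]]]'

```text
time: 17.43
tool_pos: [0.5737, 0.2771, 0.2721]
tool_rot: [0.004, 0.18, 0.984, 0.003]
contact_force: [0.7, -0.3, -1.5]
gripper_width: 0.242
grasp_force: 64.7
```

Emit:
arm_command --rows '[[12, [-0.097, -1, 0], [0, 0, 0.218]], [12, [-0.097, -1, 0], [0, 0, 0.218]], [12, [-0.097, -1, 0], [0, 0, 0.218]], [12, [-0.097, -1, 0], [0, 0, 0.218]], [12, [-0.097, -1, 0], [0, 0, 0.218]], [12, [-0.097, -1, 0], [0, 0, 0.218]], [12, [-0.097, -1, 0], [0, 0, 0.218]], [12, [-0.097, -1, 0], [0, 0, 0.218]], [12, [-0.097, -1, 0], [0, 0, 0.218]], [12, [-0.097, -1, 0], [0, 0, 0.218]]]'

```text
time: 18.27
tool_pos: [0.5417, -0.0238, 0.2634]
tool_rot: [-0.002, 0.011, 1.0, 0.001]
contact_force: [0.1, 0.2, -0.8]
gripper_width: 0.241
grasp_force: 64.6
```

Emit:
arm_command --rows '[[12, [0, -0.385, 0], [0, 0, 0]], [12, [0, -0.385, 0], [0, 0, 0]], [12, [0, -0.385, 0], [0, 0, 0]], [12, [0, -0.385, 0], [0, 0, 0]], [12, [0, -0.385, 0], [0, 0, 0]]]'

```text
time: 18.68
tool_pos: [0.5426, -0.1387, 0.2645]
tool_rot: [-0.001, 0.01, 1.0, 0.001]
contact_force: [0.2, 0.6, -2.1]
gripper_width: 0.244
grasp_force: 64.6
```

```bash
python3 - <<'E'
from w import *
save(f,'w6.png'); print(monitor.state()['tool_rot'],monitor.state()['gripper_width'])
E
```

```text
tcp [ 0.5427 -0.1379  0.2646] 18.7333
[-7.93906942e-04  9.51329179e-03  9.99954077e-01  8.43041470e-04] 0.24401083610462432
```

View pics/w6.png

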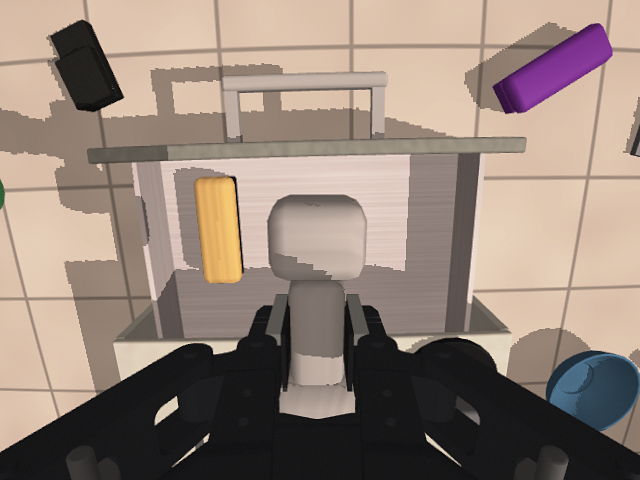

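The shoe tree is held over the middle of the drawer, heel towards the front, and the brush lies at (218,230) in the drawer. Lowering it in.

Emit:
arm_command --rows '[[12, [0, 0, -0.12], [0, 0, 0]], [12, [0, 0, -0.24], [0, 0, 0]], [12, [0, 0, -0.36], [0, 0, 0]], [12, [0, 0, -0.48], [0, 0, 0]], [12, [0, 0, -0.6], [0, 0, 0]], [12, [0, 0, -0.7], [0, 0, 0]], [12, [0, 0, -0.75], [0, 0, 0]], [12, [0, 0, -0.76], [0, 0, 0]], [12, [0, 0, -0.76], [0, 0, 0]], [48, [0, 0, -0.76], [0, 0, 0]], [48, [0, 0, -0.76], [0, 0, 0]], [48, [0, 0, -0.76], [0, 0, 0]]]'

```text
time: 19.73
tool_pos: [0.5442, -0.1395, 0.04]
tool_rot: [0.002, 0.01, 1.0, -0.001]
contact_force: [-0.1, 0.8, -1.2]
gripper_width: 0.56
grasp_force: 0.0
```

Emit:
arm_command --rows '[[48, [0, 0, 0], [0, 0, 0]], [48, [0, 0, 0.2], [0, 0, 0]], [48, [0, 0, 0.4], [0, 0, 0]], [48, [0, 0, 0.65], [0, 0, 0]], [48, [0, 0, 0.75], [0, 0, 0]], [48, [-0.1, 0.3, 0.75], [0, 0, 0]], [48, [-0.35, 1, 0.75], [0, 0, 0]], [48, [-0.35, 1, 0.75], [0, 0, 0]], [48, [-0.35, 1, 0.75], [0, 0, 0]], [48, [-0.35, 1, 0.75], [0, 0, 0]], [48, [-0.35, 1, 0.75], [0, 0, 0]], [48, [-0.35, 1, 0.75], [0, 0, 0]]]'

```text
time: 20.73
tool_pos: [0.4482, 0.1297, 0.2597]
tool_rot: [0.001, 0.01, 1.0, 0.0]
contact_force: [1.2, 0.7, -0.3]
gripper_width: 0.562
grasp_force: 0.0
```

Emit:
arm_command --rows '[[48, [-0.09, 0.41, 0], [0, 0, -0.104]], [48, [-0.09, 0.41, 0], [0, 0, -0.104]], [48, [-0.09, 0.41, 0], [0, 0, -0.104]], [48, [-0.09, 0.41, 0], [0, 0, -0.104]], [48, [-0.09, 0.41, 0], [0, 0, -0.104]], [48, [-0.09, 0.41, 0], [0, 0, -0.104]]]'

```text
time: 21.23
tool_pos: [0.4221, 0.2511, 0.2588]
tool_rot: [0.0, 0.091, 0.996, -0.0]
contact_force: [-0.3, -0.5, 0.6]
gripper_width: 0.563
grasp_force: 0.0
```

```bash
python3 - <<'E'
from w import *
from seg import tools
tools(f,P); r=monitor.state()['tool_rot'];print(2*np.degrees(np.arctan2(r[2],r[1])))
f=grab('top');P=cloud(f);save(f,'t7.png');print('top');tools(f,P)
E
```

```text
tcp [0.4224 0.2505 0.2587] 21.2833
[435. 149.] 4300 rect [381. 378.] [ 45. 120.] 35.1 pca -55.2 mean [0.376 0.38 ] z98 0.037 [ 22.  72. 155.]
[321. 224.] 3285 rect [428. 255.] [ 54. 121.] 80.6 pca -10.3 mean [0.408 0.259] z98 0.029 [105.  99.  97.]
[176. 218.] 3917 rect [397. 104.] [ 40. 109.] 31.7 pca -58.6 mean [0.397 0.107] z98 0.037 [109.  41. 126.]
[443. 314.] 2850 rect [563. 376.] [73. 63.] 26.6 pca 30.2 mean [0.561 0.374] z98 0.029 [192. 129.  38.]
169.4561490810451
top
[182. 240.] 475 rect [569. 370.] [73. 70.] 64.5 pca -65.6 mean [0.571 0.371] z98 0.035 [194. 132.  42.]
[273. 300.] 545 rect [400. 104.] [ 43. 113.] 32.3 pca -58.2 mean [0.401 0.102] z98 0.042 [116.  51. 129.]
[180. 304.] 230 rect [393. 364.] [41. 83.] 37.4 pca -61.4 mean [0.386 0.367] z98 0.038 [ 31.   69.5 124.5]
```

View pics/t7.png

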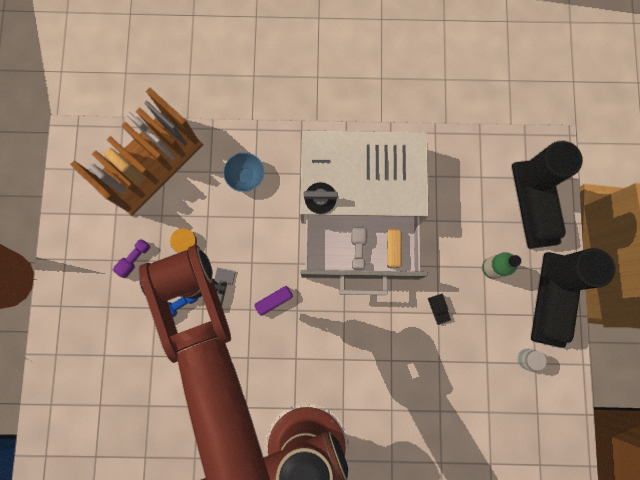

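The top view shows the tree (359,247) and brush (394,248) lying in the drawer, and the scraper is still in place. Descending on its handle.

Emit:
arm_command --rows '[[50, [-0.013, 0.02, -0.5], [0, 0, 0]], [50, [-0.013, 0.02, -0.5], [0, 0, 0]], [50, [-0.013, 0.02, -0.5], [0, 0, 0]], [50, [-0.013, 0.02, -0.5], [0, 0, 0]], [50, [-0.013, 0.02, -0.75], [0, 0, 0]], [50, [-0.013, 0.02, -0.75], [0, 0, 0]], [50, [-0.013, 0.02, -0.853], [0, 0, 0]], [50, [-0.013, 0.02, -0.853], [0, 0, 0]], [14, [-0.013, 0.02, -0.853], [0, 0, 0]], [14, [-0.013, 0.02, -0.853], [0, 0, 0]], [14, [-0.013, 0.02, -0.853], [0, 0, 0]], [14, [-0.013, 0.02, -0.853], [0, 0, 0]]]'

```text
time: 22.33
tool_pos: [0.4187, 0.2569, 0.0031]
tool_rot: [0.001, 0.092, 0.996, 0.0]
contact_force: [-0.8, -0.5, -2.7]
gripper_width: 0.269
grasp_force: 60.1
```

Emit:
arm_command --rows '[[14, [0, 0, 0], [0, 0, 0]], [14, [0, 0, 0], [0, 0, 0]], [14, [0, 0, 0.2], [0, 0, 0]], [14, [0, 0, 0.4], [0, 0, 0]], [14, [0, 0, 0.5], [0, 0, 0]], [14, [0, 0, 0.6], [0, 0, 0]], [14, [0, 0, 0.75], [0, 0, 0]], [14, [0, 0, 0.86], [0, 0, 0]], [14, [0, 0, 0.86], [0, 0, 0]], [14, [0, 0, 0.86], [0, 0, 0]]]'

```text
time: 23.17
tool_pos: [0.4199, 0.2582, 0.2655]
tool_rot: [0.004, 0.091, 0.996, 0.002]
contact_force: [-0.7, 0.5, -1.2]
gripper_width: 0.267
grasp_force: 60.4
```

Emit:
arm_command --rows '[[14, [0.415, -1, 0], [0, 0, 0.116]], [14, [0.415, -1, 0], [0, 0, 0.116]], [14, [0.415, -1, 0], [0, 0, 0.116]], [14, [0.415, -1, 0], [0, 0, 0.116]], [14, [0.415, -1, 0], [0, 0, 0.116]], [14, [0.415, -1, 0], [0, 0, 0.116]], [14, [0.415, -1, 0], [0, 0, 0.116]], [14, [0.415, -1, 0], [0, 0, 0.116]], [14, [0.415, -1, 0], [0, 0, 0.116]], [14, [0.415, -1, 0], [0, 0, 0.116]], [14, [0.415, -1, 0], [0, 0, 0.116]]]'

```text
time: 24.08
tool_pos: [0.5415, -0.0424, 0.2578]
tool_rot: [-0.002, 0.001, 1.0, 0.001]
contact_force: [-0.2, 0.6, -1.5]
gripper_width: 0.263
grasp_force: 60.3
```

```bash
python3 - <<'E'
from w import *
save(f,'w8.png'); print(monitor.state()['tool_rot'],monitor.state()['gripper_width'])
E
```

```text
tcp [ 0.5416 -0.0418  0.2584] 24.1333
[-1.63156390e-03  2.00928797e-04  9.99998495e-01  5.53760731e-04] 0.2704326381349978
```

View pics/w8.png

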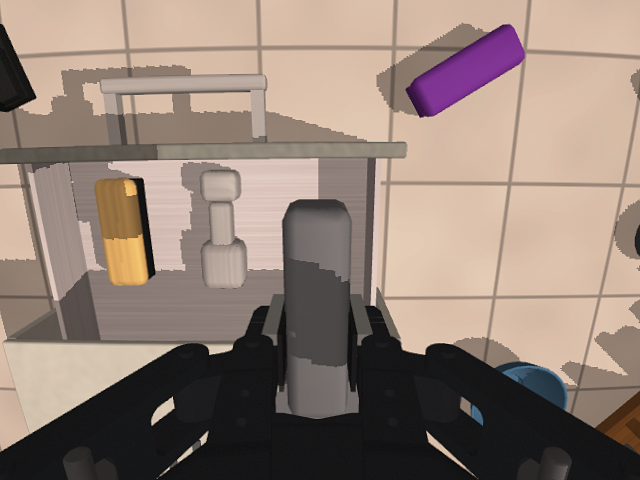

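The scraper is held over the drawer's left part, clear of the tree (222,230). Lowering it in.

Emit:
arm_command --rows '[[14, [0, -0.04, -0.12], [0, 0, 0]], [14, [0, -0.04, -0.24], [0, 0, 0]], [14, [0, -0.04, -0.36], [0, 0, 0]], [14, [0, -0.04, -0.48], [0, 0, 0]], [14, [0, -0.04, -0.6], [0, 0, 0]], [14, [0, -0.04, -0.7], [0, 0, 0]], [14, [0, -0.04, -0.75], [0, 0, 0]], [14, [0, -0.04, -0.762], [0, 0, 0]], [14, [0, -0.04, -0.762], [0, 0, 0]], [46, [0, -0.04, -0.762], [0, 0, 0]], [46, [0, -0.04, -0.762], [0, 0, 0]], [46, [0, -0.04, -0.762], [0, 0, 0]]]'

```text
time: 25.13
tool_pos: [0.5445, -0.0549, 0.0343]
tool_rot: [0.002, 0.0, 1.0, -0.0]
contact_force: [0.3, -0.3, -0.7]
gripper_width: 0.536
grasp_force: 0.0
```

Emit:
arm_command --rows '[[46, [0, 0, 0], [0, 0, 0]], [46, [0, 0, 0.2], [0, 0, 0]], [46, [0, 0, 0.4], [0, 0, 0]], [46, [0, 0, 0.65], [0, 0, 0]], [46, [0, 0, 0.75], [0, 0, 0]], [46, [-0.3, -0.2, 0.75], [0, 0, -0.3]], [46, [-0.7, -0.31, 0.75], [0, 0, -0.5]], [46, [-0.7, -0.31, 0.75], [0, 0, -0.8]], [46, [-0.7, -0.31, 0.75], [0, 0, -1]], [46, [-0.7, -0.31, 0.75], [0, 0, -1]], [46, [-0.7, -0.31, 0.75], [0, 0, -1]], [46, [-0.7, -0.31, 0.75], [0, 0, -1]]]'

```text
time: 26.13
tool_pos: [0.3302, -0.1497, 0.2597]
tool_rot: [0.003, 0.429, 0.903, -0.001]
contact_force: [0.4, 0.7, -0.2]
gripper_width: 0.537
grasp_force: 0.0
```

Emit:
arm_command --rows '[[38, [0, 0, 0], [0, 0, -0.4]], [38, [0, 0, 0], [0, 0, -0.4]], [38, [0, 0, 0], [0, 0, -0.4]], [38, [0, 0, 0], [0, 0, -0.4]], [38, [0, 0, 0], [0, 0, -0.4]]]'

```text
time: 26.55
tool_pos: [0.3327, -0.1479, 0.2577]
tool_rot: [0.001, 0.684, 0.729, 0.0]
contact_force: [-0.1, -0.3, -0.1]
gripper_width: 0.443
grasp_force: 0.0
```

```bash
python3 - <<'E'
from w import *
r=monitor.state()['tool_rot'];print(r,2*np.degrees(np.arctan2(r[2],r[1])))
M=ok&(P[...,2]>.085)&(P[...,2]<.115)&(P[...,0]>.38)&(P[...,0]<.465)&(P[...,1]<-.04)&(P[...,1]>-.25)
print('handle',cv2.minAreaRect(P[M][:,:2].astype(np.float32)*1000),M.sum())
f=grab('top');P=cloud(f);save(f,'t9.png')
cv2.imwrite('pics/t9c.png',cv2.resize(cv2.cvtColor(f['color'],cv2.COLOR_RGB2BGR)[120:320,150:450],(750,500),interpolation=3))
E
```

```text
tcp [ 0.3327 -0.1479  0.2577] 26.6
[9.64692760e-04 6.85781008e-01 7.27807295e-01 1.39544197e-04] 93.4058286391021
handle ((440.3505554199219, -144.86965942382812), (49.95003128051758, 129.10324096679688), 0.42011842131614685) 3635
```

View pics/t9c.png

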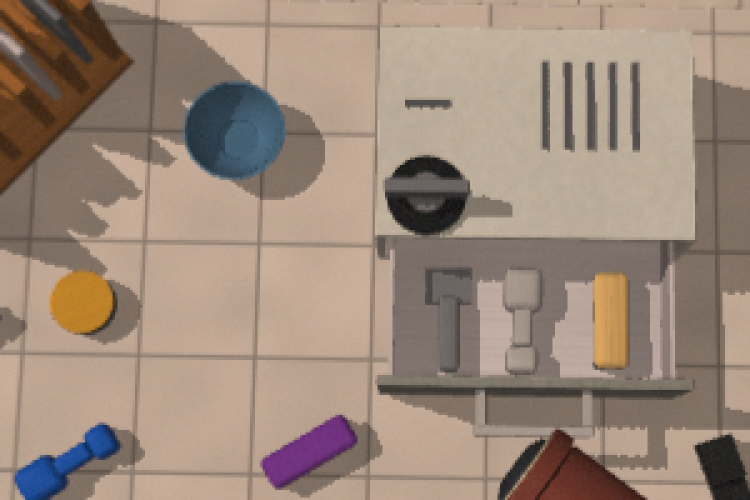

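All three tools lie in the drawer and the isolator is OFF. Pinching the handle next (bar centre at x≈0.421).

Emit:
arm_command --rows '[[38, [0.295, 0.01, 0], [0, 0, -0.038]], [38, [0.295, 0.01, 0], [0, 0, -0.038]], [38, [0.295, 0.01, 0], [0, 0, -0.038]], [38, [0.295, 0.01, 0], [0, 0, -0.038]], [38, [0.295, 0.01, -0.3], [0, 0, -0.038]], [38, [0.295, 0.01, -0.3], [0, 0, -0.038]], [38, [0.295, 0.01, -0.5], [0, 0, -0.038]], [38, [0.295, 0.01, -0.565], [0, 0, -0.038]], [38, [0.295, 0.01, -0.565], [0, 0, -0.038]], [5, [0.295, 0.01, -0.565], [0, 0, -0.038]], [5, [0.295, 0.01, -0.565], [0, 0, -0.038]], [5, [0.295, 0.01, -0.565], [0, 0, -0.038]]]'

```text
time: 27.65
tool_pos: [0.4228, -0.1457, 0.0907]
tool_rot: [0.002, 0.704, 0.711, 0.001]
contact_force: [-0.7, 0.9, -0.3]
gripper_width: 0.12
grasp_force: 60.0
```

Emit:
arm_command --rows '[[5, [0, 0, 0], [0, 0, 0]], [5, [0.03, 0, 0], [0, 0, 0]], [5, [0.06, 0, 0], [0, 0, 0]], [5, [0.1, 0, 0], [0, 0, 0]], [5, [0.14, 0, 0], [0, 0, 0]], [5, [0.18, 0, 0], [0, 0, 0]], [5, [0.22, 0, 0], [0, 0, 0]], [5, [0.26, 0, 0], [0, 0, 0]], [5, [0.3, 0, 0], [0, 0, 0]], [5, [0.34, 0, 0], [0, 0, 0]], [5, [0.38, 0, 0], [0, 0, 0]], [5, [0.42, 0, 0], [0, 0, 0]]]'

```text
time: 28.65
tool_pos: [0.5502, -0.1452, 0.0906]
tool_rot: [0.002, 0.703, 0.711, 0.001]
contact_force: [-2.8, 0.5, 7.2]
gripper_width: 0.117
grasp_force: 61.1
```

Emit:
arm_command --rows '[[5, [0.015, 0, 0], [0, 0, 0]], [5, [0.03, 0, 0], [0, 0, 0]], [5, [0.045, 0, 0], [0, 0, 0]], [5, [0.055, 0, 0], [0, 0, 0]], [5, [0.065, 0, 0], [0, 0, 0]], [5, [0.072, 0, 0], [0, 0, 0]], [5, [0.072, 0, 0], [0, 0, 0]]]'

```text
time: 29.23
tool_pos: [0.5716, -0.1451, 0.0906]
tool_rot: [0.002, 0.703, 0.711, 0.002]
contact_force: [0.3, 1.7, 7.1]
gripper_width: 0.123
grasp_force: 61.1
```

Emit:
arm_command --rows '[[5, [0.007, 0, 0], [0, 0, 0]], [5, [0.014, 0, 0], [0, 0, 0]], [5, [0.02, 0, 0], [0, 0, 0]], [5, [0.025, 0, 0], [0, 0, 0]], [5, [0.025, 0, 0], [0, 0, 0]]]'

```text
time: 29.65
tool_pos: [0.5742, -0.1451, 0.0906]
tool_rot: [-0.003, 0.703, 0.711, -0.003]
contact_force: [-20.1, 1.5, 20.1]
gripper_width: 0.115
grasp_force: 62.8
```

A 20 N reaction at x=0.574 means the drawer is on its stop. Releasing and raising.

Emit:
arm_command --rows '[[36, [0, 0, 0], [0, 0, 0]], [36, [0, 0, 0], [0, 0, 0]], [36, [-0.015, 0, 0], [0, 0, 0]], [36, [-0.015, 0, 0], [0, 0, 0]], [36, [-0.015, 0, 0.2], [0, 0, 0]], [36, [-0.015, 0, 0.4], [0, 0, 0]], [36, [-0.015, 0, 0.65], [0, 0, 0]], [36, [-0.015, 0, 0.65], [0, 0, 0]], [36, [0.325, 0.4, 0.65], [0, 0, 0]], [36, [0.325, 0.4, 0.65], [0, 0, 0]], [36, [0.325, 0.4, 0.65], [0, 0, 0]], [36, [0.325, 0.4, 0.65], [0, 0, 0]]]'

```text
time: 30.65
tool_pos: [0.6752, -0.0228, 0.2832]
tool_rot: [0.001, 0.703, 0.711, 0.001]
contact_force: [1.0, -0.3, 1.0]
gripper_width: 0.422
grasp_force: 0.0
```

```bash
python3 - <<'E'
from w import *
r=monitor.state()['tool_rot'];print(r,2*np.degrees(np.arctan2(r[2],r[1])))
near=np.hypot(P[...,0]-.677,P[...,1]+.0255)<0.07
M=ok&near&(P[...,2]>.172)&(P[...,2]<.19)
print('iso',cv2.minAreaRect(P[M][:,:2].astype(np.float32)*1000),M.sum())
f=grab('scene');P=cloud(f)
def front(P,zlo,zhi,x0,x1):
    M=(P[...,2]>zlo)&(P[...,2]<zhi)&(P[...,0]>x0)&(P[...,0]<x1)&(P[...,1]<-.08)&(P[...,1]>-.2); return M.sum(),np.percentile(P[M][:,0],[2,10,50]) if M.sum() else None
print('bar scene',front(P,.092,.112,.5,.6))
f=grab('top');P=cloud(f);print('bar top',front(P,.092,.112,.5,.6)); save(f,'t10.png')
E
```

```text
tcp [ 0.6781 -0.0183  0.2838] 30.7
[5.87355549e-04 7.01854019e-01 7.12313864e-01 3.09036093e-03] 90.8475572103472
iso ((674.1832275390625, -23.698387145996094), (15.534865379333496, 89.16587829589844), 0.15314418077468872) 2744
bar scene (np.int64(126), array([0.56928157, 0.57160882, 0.57919995]))
bar top (np.int64(224), array([0.56908648, 0.56993587, 0.57514979]))
```

Emit:
arm_command --rows '[[45, [-0.007, 0, 0], [0, 0, 0]], [45, [-0.007, 0, -0.2], [0, 0, 0]], [45, [-0.007, 0, -0.3], [0, 0, 0]], [45, [-0.007, 0, -0.41], [0, 0, 0]], [45, [-0.007, 0, -0.41], [0, 0, 0]], [45, [-0.007, 0, -0.41], [0, 0, 0]], [8, [-0.007, 0, -0.41], [0, 0, 0]], [8, [-0.007, 0, -0.41], [0, 0, 0]], [8, [-0.007, 0, -0.41], [0, 0, 0]], [8, [-0.007, 0, -0.41], [0, 0, 0]], [8, [-0.007, 0, -0.41], [0, 0, 0]]]'

```text
time: 31.72
tool_pos: [0.6753, -0.0255, 0.1616]
tool_rot: [0.004, 0.704, 0.71, 0.003]
contact_force: [13.4, -1.3, -5.3]
gripper_width: 0.172
grasp_force: 59.8
```

Emit:
arm_command --rows '[[8, [0, 0, 0], [0, 0, -0.08]], [8, [0, 0, 0], [0, 0, -0.16]], [8, [0, 0, 0], [0, 0, -0.24]], [8, [0, 0, 0], [0, 0, -0.32]], [8, [0, 0, 0], [0, 0, -0.4]], [8, [0, 0, 0], [0, 0, -0.48]], [8, [0, 0, 0], [0, 0, -0.56]], [8, [0, 0, 0], [0, 0, -0.64]], [8, [0, 0, 0], [0, 0, -0.72]], [8, [0, 0, 0], [0, 0, -0.8]], [8, [0, 0, 0], [0, 0, -0.88]], [8, [0, 0, 0], [0, 0, -0.95]]]'

```text
time: 32.72
tool_pos: [0.6749, -0.0251, 0.1615]
tool_rot: [0.0, 0.999, 0.041, 0.005]
contact_force: [11.5, 0.5, -4.1]
gripper_width: 0.172
grasp_force: 59.8
```

Emit:
arm_command --rows '[[8, [0, 0, 0], [0, 0, -0.055]], [8, [0, 0, 0], [0, 0, -0.055]], [8, [0, 0, 0], [0, 0, -0.055]], [40, [0, 0, 0], [0, 0, -0.055]], [40, [0, 0, 0], [0, 0, -0.055]], [40, [0, 0, 0], [0, 0, -0.055]], [40, [0, 0, 0], [0, 0, -0.055]], [40, [0, 0, 0.4], [0, 0, -0.055]], [40, [0, 0, 0.4], [0, 0, -0.055]], [40, [0, 0, 0.4], [0, 0, -0.055]], [40, [0, 0, 0.4], [0, 0, -0.055]], [40, [0, 0, 0.4], [0, 0, -0.055]]]'

```text
time: 33.72
tool_pos: [0.6732, -0.025, 0.2843]
tool_rot: [0.001, 1.0, 0.001, 0.004]
contact_force: [0.3, 0.3, 0.4]
gripper_width: 0.468
grasp_force: 0.0
```

```bash
python3 - <<'E'
from w import *
near=np.hypot(P[...,0]-.677,P[...,1]+.0255)<0.07
M=ok&near&(P[...,2]>.172)&(P[...,2]<.19)
print('iso',cv2.minAreaRect(P[M][:,:2].astype(np.float32)*1000),M.sum()); save(f,'w11.png')
f=grab('top');P=cloud(f)
M=(P[...,2]>.092)&(P[...,2]<.112)&(P[...,0]>.5)&(P[...,0]<.6)&(P[...,1]<-.08)&(P[...,1]>-.2);print(np.percentile(P[M][:,0],[2,10,50]))
E
```

```text
tcp [ 0.672  -0.0248  0.2809] 33.7667
iso ((674.8041381835938, -24.069366455078125), (15.965313911437988, 89.06340789794922), 89.95970916748047) 2771
[0.56903608 0.56973513 0.57528226]
```

View pics/w11.png

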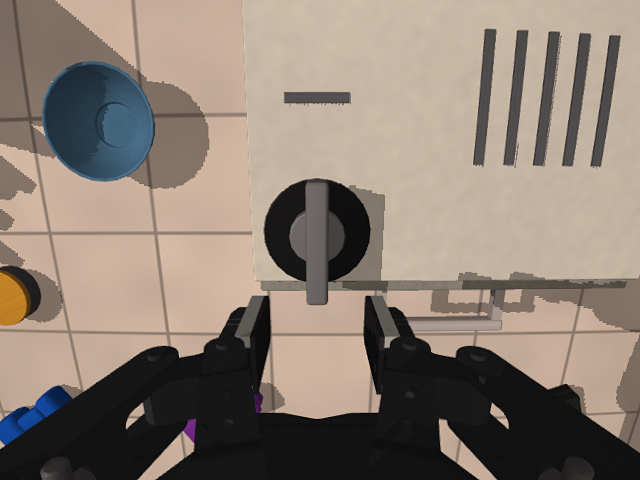

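The isolator bar is back along x, ON at its stop (317,240). The drawer is shut and the gripper is clear.

```bash
python3 -c "
from plant import manip
print(manip.job_done())"
```

```text
the job is handed in; nothing more can be done
None
```

I turned the isolator off, put the three loose tools (shoe tree, wood brush, scraper) in the drawer, shut it and turned the isolator back on; the last pictures show the drawer shut and the isolator on, and I handed the job in, but it returned no verdict.

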